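Ready the stopper tester: peak pointer to zero, sample raised to first touch

ROBOT

A 7-joint arm with a two-finger parallel gripper is mounted at the origin on the work surface. World frame = base frame: x ahead of the robot, y to its left, z up, the work surface at z = 0. Lengths are in m, angles in rad, forces in N, time in s.
With the tool pointing down it reaches from about 0.35 to 0.9 m from the base axis. Payload 8.1 kg.
Tool frame: the origin (TCP) lies between the finger pads; the fingertips stand 14 mm ahead of it and the grasp point (between the pads) lies 5 mm behind it; y points along the fingers, x is the direction in which the jaws open and shut, and the axes are right-handed (so a half turn about y gives the same grasp; the last joint's range is limited). The gripper opens to 92 mm and grips with 3 to 60 N. Pads are 19 mm wide; open, the fingers measure 130 mm over their backs; the gripper's body (75 mm by 190 mm) begins 47 mm behind the grasp point.
Start: joints at [-1.347, 0.434, 0.025, 1.573, -0.012, 1.134, -0.075], TCP at [0.201, 0.592, 0.241] pointing down, gripper open.
Joint ranges: [-2.62, 2.62], [-0.44, 2.09], [-1.27, 1.32], [0.08, 2.57], [-1.32, 4.46], [0.12, 2], [-2.74, 2.74]. Speed limits (rad/s): [2.22, 2.22, 3.01, 3.01, 3.14, 3.14, 3.14].

INTERFACE

Orientations are given as a unit quaternion [w, x, y, z].
In Python, from cell import r, imaging, ticket gives the robot as it stands. The module is installed in compiled form; this text tells all that it offers.
- The arm moves only by the shell command python3 -m crank 'ROWS'. ROWS is JSON, a list of rows, each a list of 5 numbers: the shift along the tool's x, y, z in cm, then the turn about the tool's y in degrees, then the opening, from -1 (shut) to 1 (fully open), so that 0 is half open. A call has exactly 10 rows; each row is the pose to reach, as a shift and turn from the pose commanded when the call began, along the tool's axes at that moment; what a row does not reach only later rows make up. A row lasts 1/10 s, in which the tool goes at most 50 mm and 8.59 degrees, less where a joint would pass 70% of its speed; a pose out of reach is approached as far as the arm can. A call with a gripper value outside its range is refused whole. The fingers move at their own pace and stop on an object; the grip force is fixed at half the most. Time passes only in rows, so rows that repeat a pose let the fingers close, or fill a call up. It gives the time, the measured TCP pose, the force and the opening at its end, in the units of the state.
- r.state(): the state, without advancing time (a new reading comes with each control period).
- imaging.grab_frame(name): name is "side" or "top" or "wrist"; returns a dict with "img" (420x560x3 uint8, blue, green, red), "fx", "fy", "cx", "cy" (pixels), "view" (4x4, takes a point from world to camera coordinates). Camera axes: x right, y up, looking along -z (the intrinsics and any distortion apply to the point x, -y, -z); pixel columns grow to the right and rows downward; lengths in m; the calibration is good to about 2 mm. A picture is of the moment at which its call begins. There is no depth.
- ticket.sign_off(): hands the job in, once; it reports no verdict.
The state is a dict: "time_s": time; "joint_positions": joint angles; "joint_vel": joint speeds; "effort": joint torques, N m; "tool_pos": TCP position; "tool_rot": TCP orientation; "contact_force": force on the tool from outside, world axes, zero at the start; "torque": the same for the moment, N m; "width": finger opening in m.
Only numpy, scipy, OpenCV 4.12 (cv2) and the standard library are available. Lean on these libraries where they do the work, as an engineer would, in place of code of your own. Each camera call takes 0.05 s, during which the arm holds its last target.

TASK

Get the compression tester ready for the next rubber stopper: first turn the knob in the middle of the gauge dial anticlockwise until its peak pointer is fully back on its zero stop. Then turn the lab jack's knob clockwise to raise the platform until the stopper standing on it just touches the gauge's foot (the foot lifted by no more than about 2 mm), let go, and leave the jars and the spare stopper where they stand.

Things in the scene. Friction and masses are not known exactly. Their poses are not given: they have to be found in the camera images.
- head: Gauge head: grey round case 100 mm across, 35 mm high, white dial facing up, on the knob's axis. Origin: centre of the case's underside. The column that carries it is 85 mm off along its -x and ends below the dial face; the peak pointer's zero stop is a small steel tab on the rim, along its +x
- peak_grip (a point): Grip centre of the black peak-pointer knob on the dial, on its upright axis, 11 mm below the knob's top. Its bar is 42 mm long (this point's x), 14 mm wide (y), 34 mm high, on a disc 40 mm across whose top is 23 mm below this point (dial face 33 mm below). The flat dark peak pointer, 45 mm long, and a white line on the knob's top point along this point's +x
- peak_knob (a joint): Angle of the peak-pointer knob (rad): 0 = pointer on its zero stop, grows clockwise seen from above up to 4.5. Starts at 1.2 to 2.6. Stays where it is left; light friction, 0.03 N m
- jack_grip (a point): Grip centre of the lab jack's black knob, on its upright axis; same shape and sizes as the peak knob but no pointer (bar 42 mm long along this point's x, 14 mm wide along y; this point is 11 mm below the top, 23 mm above the disc). It stands on an aluminium gearbox 48 mm square, 180 mm from the gauge's axis, on the head's -y side
- jack_knob (a joint): Angle of the jack's knob (rad), 0 at the start, range -0.8 to 3.0, grows clockwise seen from above. Each rad clockwise raises the platform by 10 mm (geared); turning back lowers it. Holds its height when released; friction 0.12 N m
- platform_top (a point): Centre of the top of the jack's aluminium platform, 100 x 100 mm, on scissor links; top 87 mm above the bench at the start
- stopper_mid (a point): Centre (half-way up) of the rubber stopper under test, standing wide end down on the platform under the foot: hard black tapered plug 30 mm high, 38 mm across below, 31 mm above; its top is 15 mm above this point
- foot_face (a point): Centre of the underside of the gauge's foot, a steel disc 24 mm across and 5 mm thick on a thin spindle under the round case. At the start it hangs 7 to 17 mm above the stopper's top
- foot (a joint): How far the foot is lifted (m), 0 = hanging at rest, up to 0.012. Sprung: starts to lift at about 2.3 N, then 0.6 N per mm. The thin black needle on the dial turns clockwise 0.1 rad per mm of lift from its rest, which is 0.3 rad anticlockwise of the zero stop
- jar_a: Bystander: clear jar with a white dropper, 42 mm across, 115 mm high in all, beyond the tester on the jack-knob side; origin at the centre of its underside
- jar_b: Bystander: amber jar with a white dropper, same size, beyond the tester on the other side; origin at the centre of its underside
- spare: Bystander: smaller spare rubber stopper, 26 mm high, 32 mm across, standing on the tester's grey base plate (12 mm thick) between gauge and jack knob; origin at the centre of its underside

How it is judged:
On the way, in this order (a step that is already met when the one before it is completed fails the run):
1. the peak pointer is back on its zero stop, before the stopper touches the foot (value of joint peak_knob below 0.08 rad and contact force between stopper and foot below 0.1 N), for 0.2 s.
2. the platform has raised the stopper to touch the foot (contact force between stopper and foot above 0.3 N), for 0.2 s.
At the end, for the whole second after the job is handed in: The peak pointer is within 0.08 rad of its zero stop; the stopper stands upright (within 0.1 rad) and still on the platform, within 12 mm of the foot's axis, and touches the foot with more than 0.3 N while lifting it by less than 3 mm (value of joint peak_knob below 0.08 rad and contact force between stopper and foot above 0.3 N and value of joint foot below 0.003 m and contact force between stopper and platform above 0.3 N and angle between stopper_mid's own z axis and vertical below 0.1 rad and horizontal distance between stopper_mid and foot_face below 0.012 m and linear speed of stopper below 0.01 m/s).
It fails at once if the stopper is driven hard against the gauge (foot lifted more than 6 mm) (value of joint foot above 0.006 m).
It fails at once if a jar or the spare stopper beside the tester is pushed more than 30 mm (distance of any of jar_a, jar_b, spare from where it was at the start of the episode above 0.03 m).
It also fails if it takes over 72 s, if anything falls off the work surface, if the arm or the gripper's body presses on something with over 40 N, if the wrist force passes 120 N, or if a joint passes its speed limit or range.

## Working session

There is one attempt and no reset: what is moved stays moved. The work goes in short steps, Python scripts to look and compute and a shell command to move; the robot and the scene stay as the last step left them, time stands still between calls to the robot, and variables do not carry over. Pictures are saved under pics/ and viewed, and the job is handed in when it is done.

```bash
mkdir -p pics; cat > h.py <<'E'
import numpy as np,cv2
from cell import r,imaging,ticket
def grab(n,f):
    d=imaging.grab_frame(n); cv2.imwrite('pics/%s.png'%f,d['img']); np.savez('pics/%s.npz'%f,img=d['img'],K=[d['fx'],d['fy'],d['cx'],d['cy']],V=d['view'],extra=str({k:v for k,v in d.items() if k!='img'})); return d
def load(f): return np.load('pics/%s.npz'%f)
def proj(f,p):
    z=load(f);V=z['V'];fx,fy,cx,cy=z['K'];c=(V@np.r_[p,1])[:3];return np.array([cx+fx*c[0]/-c[2],cy+fy*(-c[1])/-c[2]])
def ray(f,u,v):
    z=load(f);V=z['V'];fx,fy,cx,cy=z['K'];d=np.array([(u-cx)/fx,-(v-cy)/fy,-1.]);R=V[:3,:3];o=-R.T@V[:3,3];return o,R.T@d
def atz(f,u,v,zz):
    o,d=ray(f,u,v);return o+d*(zz-o[2])/d[2]
def crop(f,x0,y0,x1,y1,k,out):
    cv2.imwrite('pics/%s.png'%out,cv2.resize(load(f)['img'][y0:y1,x0:x1],None,fx=k,fy=k,interpolation=cv2.INTER_CUBIC))
E
python3 - <<'E'
from h import *
for n in('side','top','wrist'):
    d=grab(n,n+'0'); print({k:v for k,v in d.items() if k!='img'})
print(r.state())
E
```

```text
{'fx': 507.4529885860199, 'fy': 507.4529885860199, 'cx': 275.55274902679594, 'cy': 201.7028581700062, 'view': array([[ 0.99602674, -0.08901885, -0.00252661, -0.62512644],
       [ 0.05009323,  0.53658173,  0.84236021, -0.2088148 ],
       [-0.0736302 , -0.83913985,  0.53890899, -0.81409731],
       [ 0.        ,  0.        ,  0.        ,  1.        ]])}
{'fx': 405.84783347300413, 'fy': 405.84783347300413, 'cx': 276.2545040593771, 'cy': 205.9660975999481, 'view': array([[ 0.00434018, -0.99997977, -0.00465105,  0.07304997],
       [ 0.98442206,  0.00345504,  0.1757876 , -0.65393405],
       [-0.17576797, -0.00534155,  0.98441713, -0.84684395],
       [ 0.        ,  0.        ,  0.        ,  1.        ]])}
{'fx': 346.1019176217186, 'fy': 346.1019176217186, 'cx': 276.4654028194186, 'cy': 211.50879782995506, 'view': array([[ 0.32097339,  0.94708704, -0.00149371, -0.62366482],
       [-0.90354372,  0.30574281, -0.30021672,  0.03717991],
       [-0.28387467,  0.09771121,  0.95386985, -0.39166733],
       [ 0.        ,  0.        ,  0.        ,  1.        ]])}
{'time_s': 0.15, 'joint_positions': array([-1.34662896,  0.4350971 ,  0.02498131,  1.57386206, -0.01158996,
        1.13400374, -0.07507835]), 'joint_vel': array([-5.22636015e-04, -1.31962009e-03, -4.10117778e-04, -1.50126151e-03,
        2.67912855e-04,  2.86129493e-04, -9.98615899e-05]), 'effort': array([ 1.96663765e-03, -6.68263364e+01,  9.86047536e-01, -3.14689314e+01,
       -6.04130421e-02,  3.93617456e-02,  6.25246389e-05]), 'tool_pos': array([0.20054761, 0.5915681 , 0.24011417]), 'tool_rot': array([-0.57439317,  0.5749671 ,  0.41167364, -0.41232285]), 'contact_force': array([-0.20873709, -0.3755969 ,  0.85645714]), 'torque': array([0.01686052, 0.03770849, 0.00568632]), 'width': 0.09165724786175942}
```

View pics/side0.png

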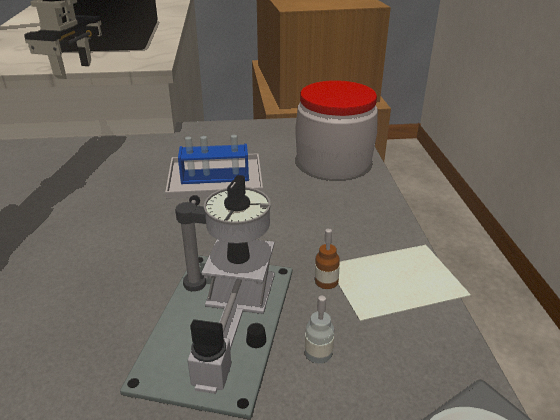

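View pics/top0.png

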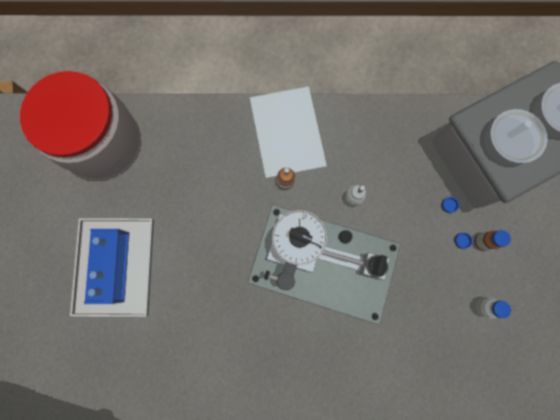

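View pics/wrist0.png

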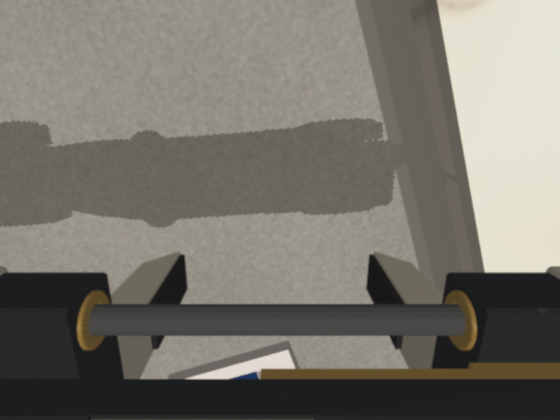

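The side picture shows the gauge dial near (237,205) and the jack knob near (207,338). The top picture shows the dial at (300,238), the jack knob at (377,265), and the jars at (286,178) and (356,195).

```bash
python3 - <<'E'
from h import *
crop('top0',260,190,410,300,5,'c1'); crop('side0',170,160,300,260,6,'c2');crop('side0',170,310,270,400,6,'c3')
E
```

```text
(no output)
```

View pics/c1.png

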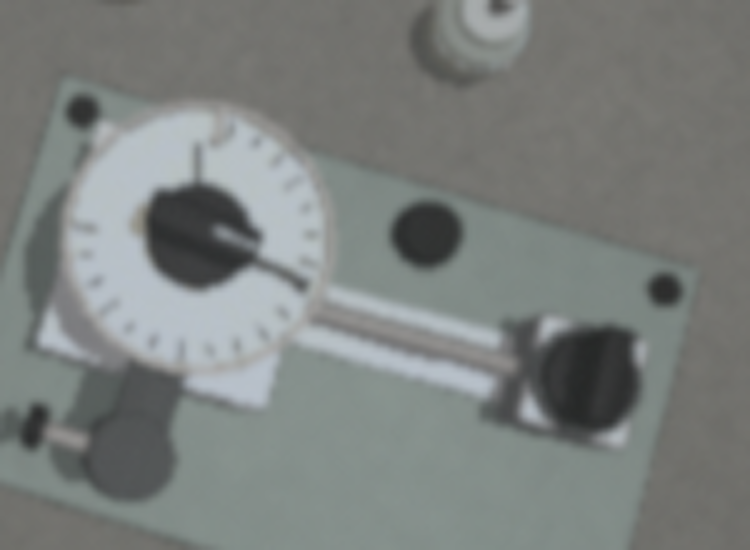

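View pics/c2.png

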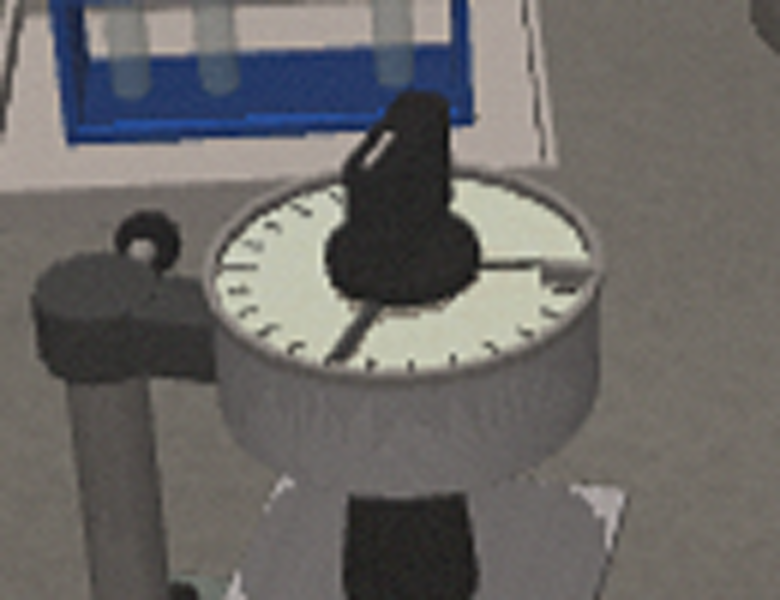

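View pics/c3.png

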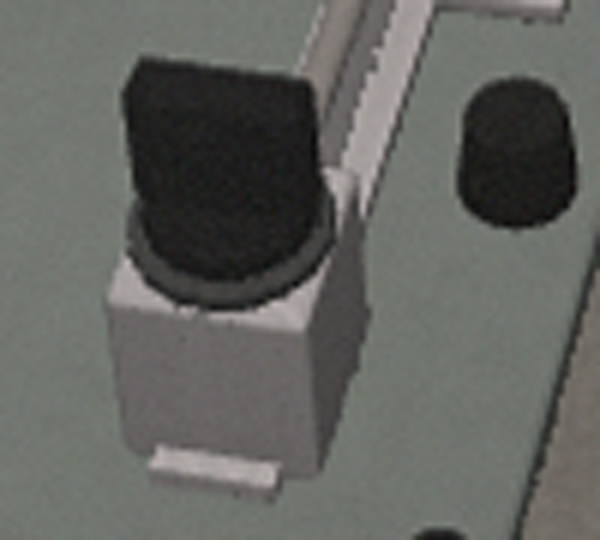

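```bash
cat >> h.py <<'E'
from scipy.spatial.transform import Rotation as Ro
def tri(*obs):
    A=np.zeros((3,3));b=np.zeros(3)
    for f,u,v in obs:
        o,d=ray(f,u,v);d/=np.linalg.norm(d);P=np.eye(3)-np.outer(d,d);A+=P;b+=P@o
    p=np.linalg.solve(A,b);return p,[np.round(proj(f,p)-[u,v],1) for f,u,v in obs]
def tool():
    s=r.state();q=s['tool_rot'];return s['tool_pos'],Ro.from_quat([q[1],q[2],q[3],q[0]]).as_matrix(),s
E
python3 - <<'E'
from h import *
dc,e=tri(('top0',260+198/5,190+236/5),('side0',170+404/6,160+271/6));print('dial',dc,e)
# jack disc centre
jc,e=tri(('top0',260+588/5,190+382/5),('side0',170+232/6,310+228/6));print('jackdisc',jc,e)
jt,e=tri(('top0',260+590/5,190+375/5),('side0',170+222/6,310+70/6));print('jacktop',jt,e)
T=lambda x,y,z:atz('top0',260+x/5,190+y/5,z)
z=dc[2]
p=T(300,284,z)-dc;s=T(222,130,z)-dc;n=T(198,146,z)-dc
for v in(p,s,n,jc-dc): print(v,np.degrees(np.arctan2(v[1],v[0])),np.hypot(*v[:2]))
a=T(218,226,z+.044);print(a-dc)
# jack bar ends
a=T(580,420,jt[2]);b=T(605,330,jt[2]);print(np.degrees(np.arctan2(*(b-a)[[1,0]])))
L=T(125,350,jt[2])
p,R,s=tool();print(p);print(R)
for n,u,v in(('jara',356,195),('jarb',286,178),('spare',345,237)): print(n,atz('top0',u,v,.1 if n!='spare' else .038))
E
```

```text
dial [0.5714178  0.0308215  0.18787347] [array([-0. , -0.2]), array([-0.3,  0. ])]
jackdisc [ 0.52193274 -0.14210078  0.06892655] [array([-0.1, -0.5]), array([-0.8,  0.1])]
jacktop [ 0.52303348 -0.13309245  0.11020439] [array([-0. , -0.3]), array([-0.4,  0.1])]
[-0.01824216 -0.03806534  0.        ] -115.60526627470564 0.04221073492826778
[ 0.03991583 -0.00935395  0.        ] -13.188814562929936 0.040997195711068746
[ 0.03375499 -0.00022048  0.        ] -0.37424134347750143 0.03375571413363177
[-0.04948506 -0.17292228 -0.11894692] -105.96950031622394 0.17986351872313702
[-0.00123846 -0.00481615  0.044     ]
-17.728770438381442
[0.20054761 0.5915681  0.24011417]
[[ 3.21029367e-01 -2.73254014e-04 -9.47069201e-01]
 [ 9.47068455e-01 -1.19459964e-03  3.21029459e-01]
 [-1.21909111e-03 -9.99999249e-01 -1.24711308e-04]]
jara [ 0.67052036 -0.09461961  0.1       ]
jarb [0.70734339 0.05469235 0.1       ]
spare [ 0.58691922 -0.07909199  0.038     ]
```

```bash
cat > go.py <<'E'
import sys
from h import *
# x y z(TCP target) angle of tool x in deg
x,y,z,a=map(float,sys.argv[1:5])
p,R,s=tool();d=R.T@(np.array([x,y,z])-p)*100
cur=np.degrees(np.arctan2(R[1,0],R[0,0]))
t=(cur-a+180)%360-180
print('shift cm',d.round(2),'turn',round(t,1),'pos',p.round(4),'ang',round(cur,2),'F',s['contact_force'].round(2),'w',round(s['width'],4),'t',s['time_s'],'q',s['joint_positions'].round(2))
E
python3 -m crank '[[-1,-1,-1.5,6,1],[-4,-2.5,-5,13,1],[-7,-4,-9,20,1],[-10,-5,-13,27,1],[-13,-6,-17,34,1],[-16.5,-6,-21,41,1],[-20,-6,-25,48,1],[-23,-6,-29,54,1],[-26,-6,-33,60,1],[-28,-6,-35.5,65,1]]'; python3 go.py .571 .031 .285 -25.6
```

```text
time_s: 1.15
tool_pos: [0.448, 0.2101, 0.3009]
tool_rot: [0.706, -0.706, -0.037, 0.037]
contact_force: [-0.2, 0.2, 1.0]
width: 0.092
shift cm [ 10.38   1.59 -19.09] turn 31.6 pos [0.448  0.2101 0.3009] ang 5.96 F [-0.15  0.21  1.  ] w 0.092 t 1.15 q [-0.91  0.17  0.43  1.82 -0.08  1.17 -0.35]
```

```bash
python3 -m crank '[[1.5,0,-2.5,6,1],[3.5,0,-6,12,1],[5.5,0,-10,18,1],[7.5,0,-14,24,1],[9.5,0.5,-17,29,1],[10.4,1.2,-19,31.6,1],[10.4,1.6,-19.1,31.6,1],[10.4,1.6,-19.1,31.6,1],[10.4,1.6,-19.1,31.6,1],[10.4,1.6,-19.1,31.6,1]]'; python3 go.py .571 .031 .219 -25.6
python3 - <<'E'
from h import *
grab('wrist','w1');grab('side','s1')
crop('side0',170,160,300,260,1,'x')
crop('s1',150,120,320,260,4,'s1c')
E
```

```text
time_s: 2.15
tool_pos: [0.5709, 0.0357, 0.285]
tool_rot: [0.69, -0.69, 0.154, -0.154]
contact_force: [-0.6, 0.7, 0.3]
width: 0.0917
shift cm [ 0.21  6.6  -0.43] turn 0.4 pos [0.5709 0.0357 0.285 ] ang -25.18 F [-0.58  0.65  0.29] w 0.0917 t 2.15 q [-0.61  0.34  0.63  1.68 -0.22  1.19 -0.37]
```

View pics/w1.png

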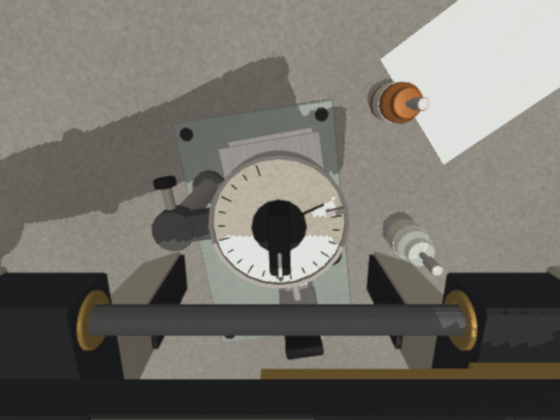

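View pics/s1c.png

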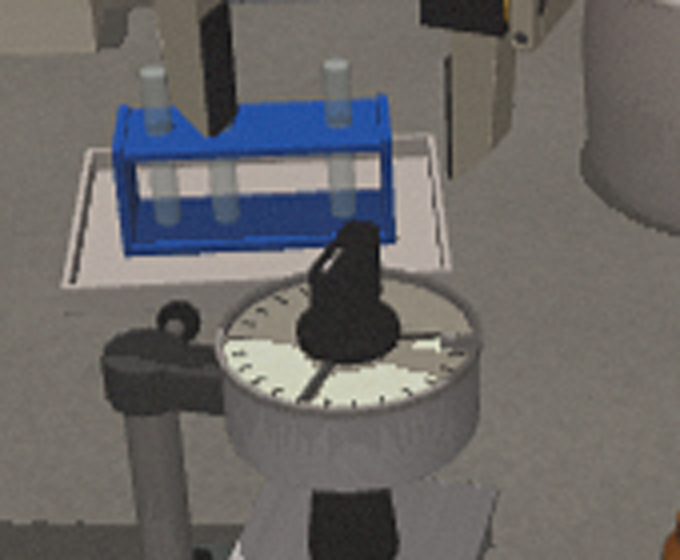

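```bash
python3 - <<'E'
from h import *
print(proj('w1',[.5714,.0308,.188]),proj('w1',[.5714,.0308,.232]))
p,R,s=tool();print(p)
crop('w1',200,140,360,310,4,'w1c')
E
```

```text
[280.7520681 223.7108559] [281.61803004 247.45382412]
[0.57103857 0.0353507  0.28509038]
```

View pics/w1c.png

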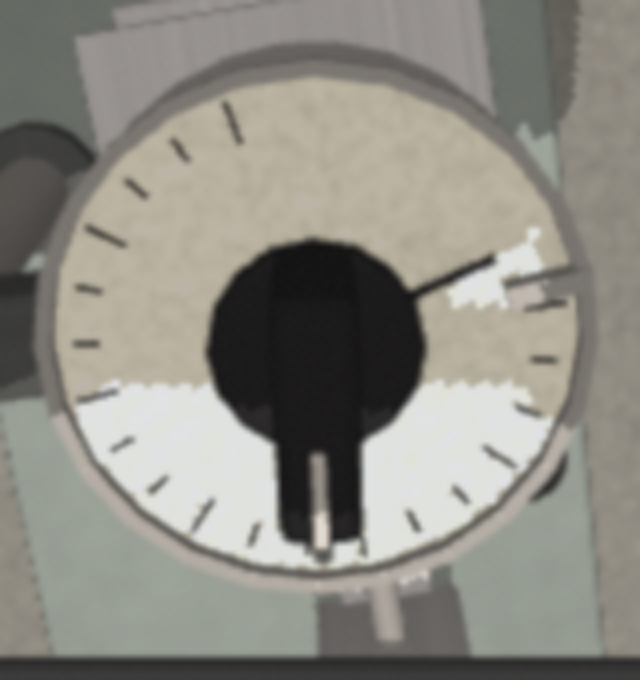

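```bash
python3 - <<'E'
from h import *
o=[('top0',260+198/5,190+236/5),('side0',170+404/6,160+271/6),('w1',279.3,219.8),('s1',150+349/4,120+340/4)]
print(tri(*o)); print(tri(*o[:3]))
print(tri(('top0',o[0][1],o[0][2]),o[2]))
E
python3 go.py .5705 .031 .218 -25.6
```

```text
(array([0.57153274, 0.03226473, 0.18689685]), [array([-0.8, -0.2]), array([-0.2,  0.1]), array([0.8, 1.7]), array([-0.1,  0.2])])
(array([0.57147541, 0.03219831, 0.18655205]), [array([-0.8, -0.2]), array([-0.2,  0.3]), array([0.7, 1.6])])
(array([0.57120869, 0.03093476, 0.17995341]), [array([-0.3,  0.3]), array([1. , 0.3])])
shift cm [ 0.14  6.71 -0.42] turn 0.4 pos [0.571  0.0354 0.2851] ang -25.22 F [0.35 0.1  0.29] w 0.0918 t 2.25 q [-0.61  0.34  0.63  1.68 -0.22  1.19 -0.37]
```

```bash
python3 -m crank '[[0.1,1,-0.3,0.4,1],[0.1,2.5,-0.3,0.4,1],[0.1,4,-0.3,0.4,1],[0.1,5.4,-0.3,0.4,1],[0.1,6.3,-0.3,0.4,1],[0.1,6.7,-0.3,0.4,1],[0.1,6.7,-0.3,0.4,1],[0.1,6.7,-0.3,0.4,-0.2],[0.1,6.7,-0.3,0.4,-0.4],[0.1,6.7,-0.3,0.4,-0.5]]'; python3 go.py .571 .032 .218 -25.6
python3 - <<'E'
from h import *
grab('side','s2')
crop('s2',150,120,320,260,4,'s2c')
E
```

```text
time_s: 3.25
tool_pos: [0.5711, 0.0312, 0.2182]
tool_rot: [0.69, -0.689, 0.157, -0.158]
contact_force: [-0.3, -0.5, 0.1]
width: 0.0722
shift cm [-0.05  0.02  0.07] turn -0.1 pos [0.5711 0.0312 0.2182] ang -25.73 F [-0.31 -0.52  0.14] w 0.0722 t 3.25 q [-0.58  0.4   0.61  1.77 -0.26  1.05 -0.33]
```

View pics/s2c.png

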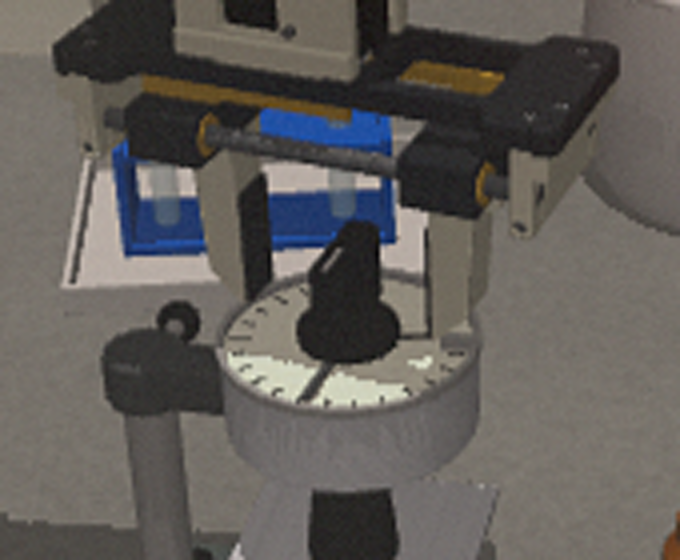

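The fingers straddle the knob. I'll close on it now.

```bash
python3 -m crank '[[0,0,0,0,-0.7],[0,0,0,0,-1],[0,0,0,0,-1],[0,0,0,0,-1],[0,0,0,0,-1],[0,0,0,0,-1],[0,0,0,0,-1],[0,0,0,0,-1],[0,0,0,0,-1],[0,0,0,0,-1]]'; python3 go.py .571 .032 .218 74
```

```text
time_s: 4.3
tool_pos: [0.5706, 0.0313, 0.2177]
tool_rot: [0.689, -0.689, 0.158, -0.157]
contact_force: [-2.6, 2.0, 1.8]
width: 0.0139
shift cm [ 0.   -0.03  0.07] turn -99.7 pos [0.5706 0.0313 0.2177] ang -25.72 F [-2.62  1.99  1.75] w 0.0139 t 4.3 q [-0.58  0.4   0.61  1.77 -0.26  1.05 -0.33]
```

Gripped at 14 mm. I'll turn it anticlockwise, which is negative about the tool's y.

```bash
python3 -m crank '[[0,0,0,-4,-1],[0,0,0,-11,-1],[0,0,0,-19,-1],[0,0,0,-27,-1],[0,0,0,-35,-1],[0,0,0,-43,-1],[0,0,0,-51,-1],[0,0,0,-59,-1],[0,0,0,-66,-1],[0,0,0,-70,-1]]'; python3 go.py .571 .032 .218 74
python3 -m crank '[[0,0,0,-4,-1],[0,0,0,-8,-1],[0,0,0,-12,-1],[0,0,0,-16,-1],[0,0,0,-19,-1],[0,0,0,-22,-1],[0,0,0,-25,-1],[0,0,0,-25,-1],[0,0,0,-25,-1],[0,0,0,-25,-1]]'; python3 go.py .571 .032 .218 74
python3 -c "
from h import *
print(r.state()['torque'])
grab('side','s3')
crop('s3',150,120,320,260,4,'s3c')"
```

```text
time_s: 5.3
tool_pos: [0.5711, 0.0315, 0.2177]
tool_rot: [0.654, -0.654, -0.268, 0.268]
contact_force: [-0.1, 0.7, -0.2]
width: 0.0138
shift cm [ 0.03 -0.03  0.04] turn -29.4 pos [0.5711 0.0315 0.2177] ang 44.55 F [-0.13  0.69 -0.16] w 0.0138 t 5.3 q [-0.38  0.37  0.31  1.76 -0.13  1.03  0.76]
time_s: 6.3
tool_pos: [0.5712, 0.0316, 0.2177]
tool_rot: [-0.582, 0.582, 0.402, -0.401]
contact_force: [2.3, 2.8, -2.3]
width: 0.0136
shift cm [ 0.03 -0.03  0.03] turn -4.8 pos [0.5712 0.0316 0.2177] ang 69.22 F [ 2.3   2.81 -2.3 ] w 0.0136 t 6.3 q [-0.31  0.37  0.21  1.75 -0.09  1.03  1.15]
[ 0.81972129 -0.4958272  -0.0115218 ]
```

View pics/s3c.png

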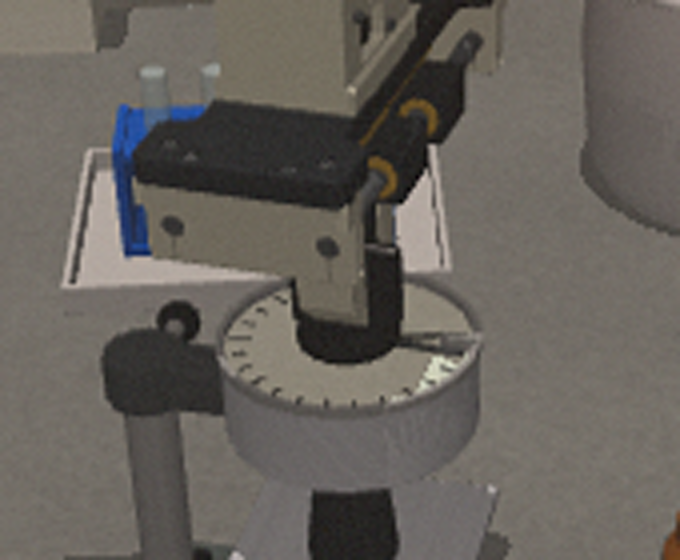

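The pointer is almost at the tab, near (440,345). I'll continue in small steps until the stop pushes back.

```bash
python3 -m crank '[[0,0,0,-0.7,-1],[0,0,0,-1.4,-1],[0,0,0,-2.1,-1],[0,0,0,-2.8,-1],[0,0,0,-3.5,-1],[0,0,0,-4.2,-1],[0,0,0,-5,-1],[0,0,0,-5.5,-1],[0,0,0,-5.5,-1],[0,0,0,-5.5,-1]]'; python3 go.py .571 .032 .218 74;python3 -c "
from h import *
print(r.state()['torque'])"
python3 -m crank '[[0,0,0,-0.5,-1],[0,0,0,-1,-1],[0,0,0,-1.5,-1],[0,0,0,-2,-1],[0,0,0,-2.5,-1],[0,0,0,-3,-1],[0,0,0,-3,-1],[0,0,0,-3,-1],[0,0,0,-3,-1],[0,0,0,-3,-1]]'; python3 go.py .571 .032 .218 74;python3 -c "
from h import *
print(r.state()['torque'])"
```

```text
time_s: 7.35
tool_pos: [0.5713, 0.0315, 0.2178]
tool_rot: [0.562, -0.562, -0.43, 0.429]
contact_force: [3.0, 5.4, -2.4]
width: 0.0141
shift cm [ 0.04 -0.02  0.04] turn 0.7 pos [0.5713 0.0315 0.2178] ang 74.73 F [ 2.98  5.41 -2.41] w 0.0141 t 7.35 q [-0.29  0.37  0.19  1.75 -0.08  1.03  1.24]
[ 1.06643414 -0.84713339 -0.73336293]
time_s: 8.35
tool_pos: [0.5715, 0.0314, 0.2178]
tool_rot: [-0.551, 0.551, 0.444, -0.443]
contact_force: [4.1, 4.9, -4.3]
width: 0.0145
shift cm [ 0.04 -0.02  0.06] turn 3.7 pos [0.5715 0.0314 0.2178] ang 77.71 F [ 4.09  4.94 -4.32] w 0.0145 t 8.35 q [-0.28  0.37  0.18  1.75 -0.08  1.03  1.28]
[ 1.05244157 -0.99744768 -0.87645582]
```

The stop is reached: torque rose to 0.9 N m and the bar started slipping in the pads. Next I open, lift and look.

```bash
python3 -m crank '[[0,0,0,0,-0.6],[0,0,0,0,-0.2],[0,0,0,0,0.2],[0,0,0,0,0.4],[0,0,0,0,0.4],[0,-1,0,0,0.4],[0,-3,0,0,0.4],[0,-5,0,0,0.4],[0,-6.5,0,0,0.4],[0,-6.5,0,0,0.4]]'; python3 go.py .5218 -.1415 .28 74
python3 -c "
from h import *
grab('side','s4');grab('top','t4');grab('wrist','w4')
crop('s4',150,120,320,260,4,'s4c')"
```

```text
time_s: 9.35
tool_pos: [0.572, 0.0311, 0.2855]
tool_rot: [-0.55, 0.551, 0.445, -0.443]
contact_force: [-0.0, 0.4, 0.0]
width: 0.0644
shift cm [-17.94   0.52   1.25] turn 3.8 pos [0.572  0.0311 0.2855] ang 77.77 F [-0.01  0.36  0.03] w 0.0644 t 9.35 q [-0.29  0.31  0.19  1.65 -0.06  1.18  1.27]
```

View pics/s4c.png

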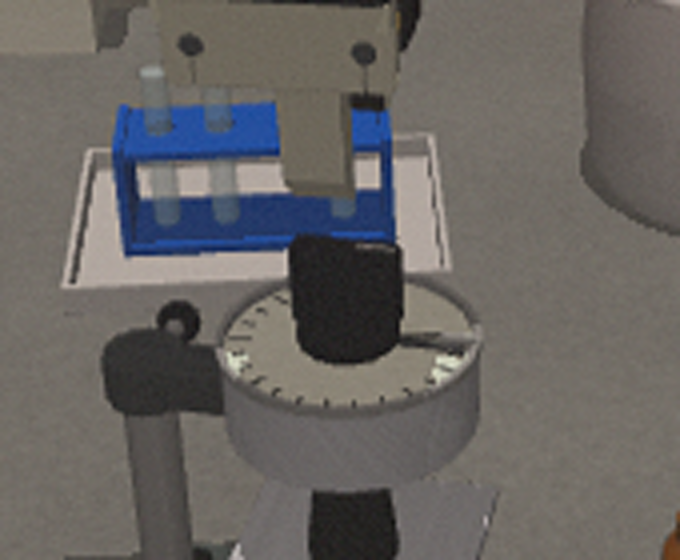

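View pics/w4.png

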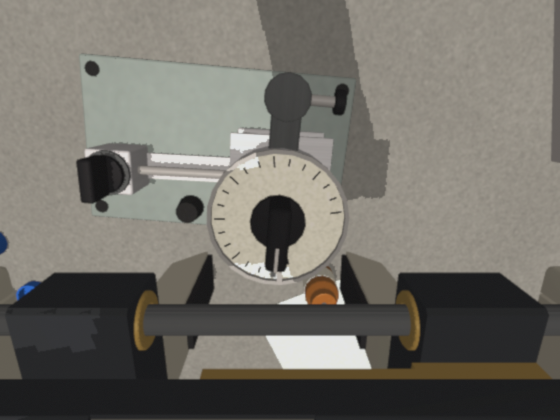

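```bash
python3 -c "
from h import *
crop('w4',200,140,360,300,5,'w4c')
crop('w4',60,130,160,220,6,'w4j')"
```

```text
(no output)
```

View pics/w4c.png

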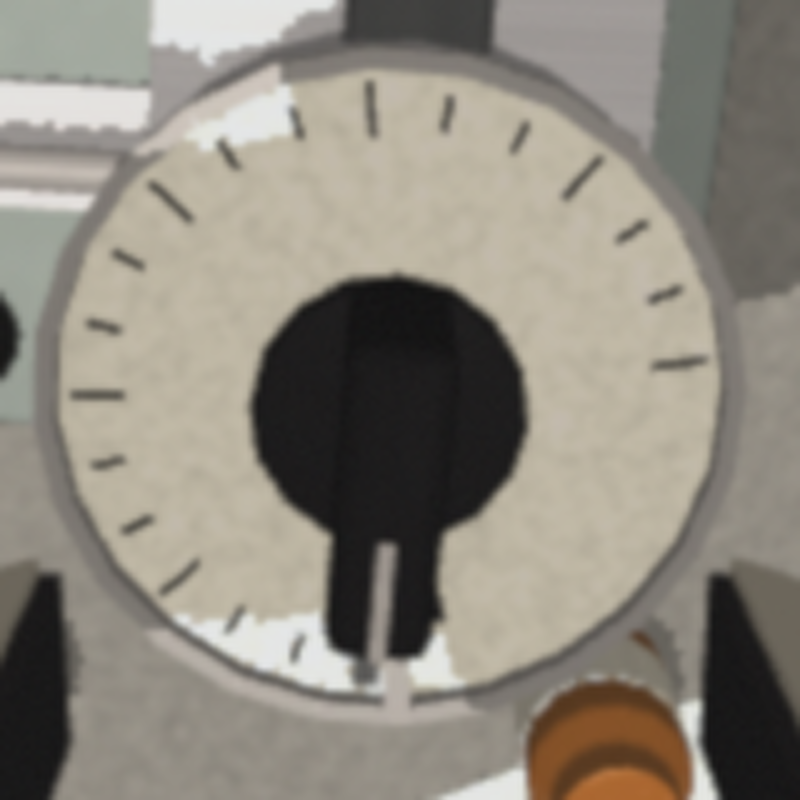

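View pics/w4j.png

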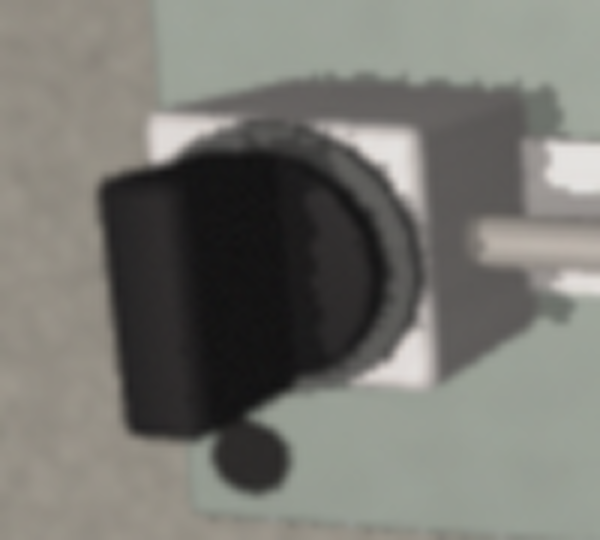

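```bash
python3 - <<'E'
from h import *
T=lambda x,y,z:atz('top0',260+x/5,190+y/5,z)
W=lambda x,y,z:atz('w4',200+x/5,140+y/5,z)
ang=lambda v:np.degrees(np.arctan2(v[1],v[0]))
c=T(198,236,.187);col=T(132,456,.175);print('col',ang(c-col),np.hypot(*(c-col)[:2]))
c=W(390,383,.187);print(c)
print('ptr',ang(W(363,675,.190)-c),'tab',ang(W(397,690,.189)-c))
col=atz('w4',288,96,.175);print('col w',ang(c-col),np.hypot(*(c-col)[:2]))
print('ticks',ang(W(97,394,.187)-c),ang(W(680,363,.187)-c),ang(W(371,110,.187)-c))
# gearbox edges direction
g=[atz('w4',60+x/6,130+y/6,.059) for x,y in((150,115),(420,128),(438,386))]
print('box',ang(g[1]-g[0]),ang(g[2]-g[1]),[np.linalg.norm(g[i+1]-g[i]) for i in(0,1)])
print(g)
print((g[0]+g[2])/2)
W=lambda x,y,z:atz('w4',60+x/6,130+y/6,z)
a,b=W(115,185,.103),W(138,435,.103);print('bar edge',ang(b-a),np.linalg.norm(b-a));
a2,b2=W(180,170,.103),W(200,437,.103);print(ang(b2-a2),'ctr',(a+b+a2+b2)/4)
E
```

```text
col -16.777366363454924 0.08518242599587404
[0.56820468 0.03238639 0.187     ]
ptr -17.285530295036605 tab -10.897371917869064
col w -16.893857026177383 0.08396449800217058
ticks -99.95806844506893 81.93263815942305 171.63572832898032
box 75.02160549638525 -15.485245445077174 [np.float64(0.04719867683841293), np.float64(0.046958790089582474)]
[array([ 0.49352887, -0.15907572,  0.059     ]), array([ 0.50572759, -0.1134807 ,  0.059     ]), array([ 0.55098174, -0.12601823,  0.059     ])]
[ 0.5222553  -0.14254698  0.059     ]
bar edge -16.771187203660357 0.04074919282920688
-17.196879434091347 ctr [ 0.52231112 -0.14445044  0.103     ]
```

```bash
python3 go.py .522 -.143 .18 73.5
```

```text
shift cm [-18.04  10.24   1.05] turn 4.3 pos [0.5705 0.0311 0.2823] ang 77.77 F [-0.42  0.21  0.22] w 0.0643 t 9.5 q [-0.29  0.31  0.19  1.66 -0.06  1.18  1.27]
```

```bash
python3 -m crank '[[-2,0,0.1,1,0.4],[-5.5,0,0.3,2,0.4],[-9.5,0.5,0.5,3,0.4],[-13,2,0.8,4.3,0.4],[-16,5,1,4.3,0.4],[-17.6,8,1,4.3,0.4],[-18,10,1,4.3,0.4],[-18,10.2,1,4.3,0.4],[-18,10.2,1,4.3,0.4],[-18,10.2,1,4.3,0.4]]'; python3 go.py .522 -.143 .086 73.5
python3 -c "
from h import *
grab('wrist','w5');grab('side','s5')
crop('w5',190,140,360,300,4,'w5c')"
```

```text
time_s: 10.5
tool_pos: [0.5235, -0.1425, 0.1817]
tool_rot: [-0.566, 0.567, 0.423, -0.423]
contact_force: [0.3, 0.6, 0.6]
width: 0.0642
shift cm [-0.1   9.57  0.14] turn -0.0 pos [ 0.5235 -0.1425  0.1817] ang 73.5 F [0.28 0.56 0.57] w 0.0642 t 10.5 q [-0.03  0.36  0.26  1.87 -0.11  0.92  1.57]
```

View pics/w5.png

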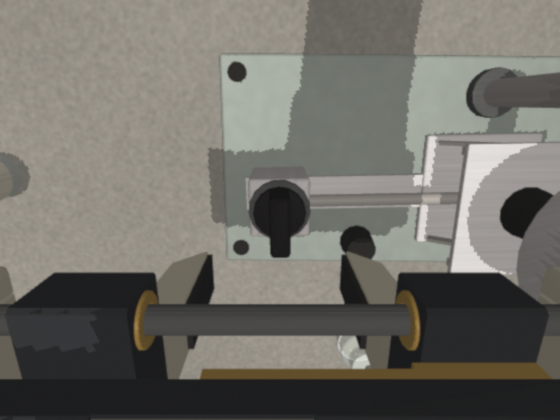

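View pics/s5.png

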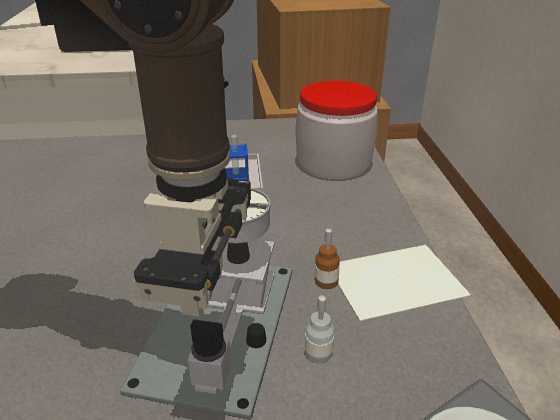

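```bash
python3 -c "
from h import *
for z in(.063,.069,.1): print(z,proj('w5',[.522,-.143,z]))
print(tri(('w5',279.5,210.5),('side0',170+230/6,310+226/6),('top0',260+588/5,190+382/5)))
"; python3 go.py .522 -.143 .086 73.5
```

```text
0.063 [275.89693307 209.28670661]
0.069 [275.88647911 211.56627023]
0.1 [275.82450482 225.08021764]
(array([ 0.52178192, -0.14116254,  0.0690274 ]), [array([-1.4,  0.2]), array([-0.5, -0.1]), array([-0.5, -0.4])])
shift cm [-0.11  9.58  0.16] turn 0.0 pos [ 0.5237 -0.1424  0.1818] ang 73.52 F [-0.28  0.83  0.  ] w 0.0643 t 10.6 q [-0.03  0.36  0.26  1.87 -0.11  0.92  1.57]
```

View pics/w5c.png

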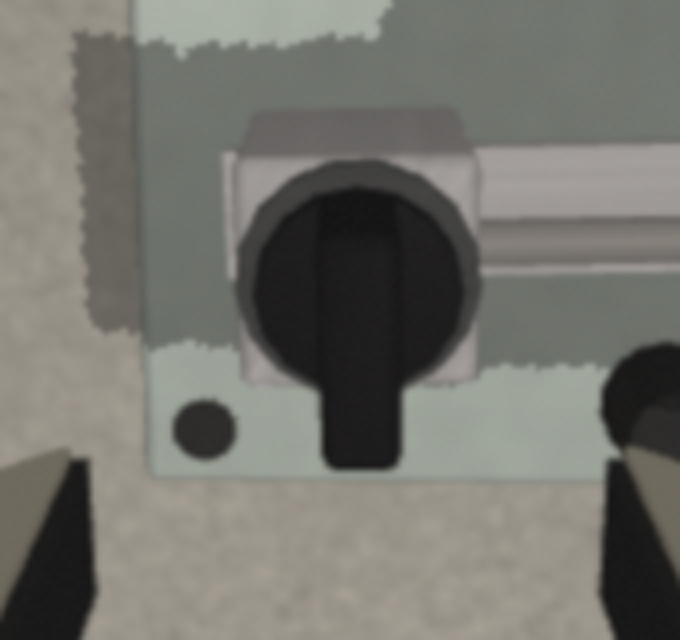

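```bash
python3 -m crank '[[0,1.2,0.1,0,0.4],[0,3,0.1,0,0.4],[0,5,0.1,0,0.4],[0,7,0.1,0,0.2],[0,8.4,0.1,0,-0.1],[0,9.2,0.1,0,-0.4],[0,9.4,0.1,0,-0.6],[0,9.4,0.1,0,-0.6],[0,9.4,0.1,0,-0.6],[0,9.4,0.1,0,-0.6]]'; python3 go.py .522 -.142 .087 73.5
python3 -c "
from h import *
grab('side','s6');crop('s6',100,230,300,410,4,'s6c')"
```

```text
time_s: 11.6
tool_pos: [0.5219, -0.14, 0.0865]
tool_rot: [0.567, -0.565, -0.424, 0.423]
contact_force: [0.3, 6.4, -3.3]
width: 0.0386
shift cm [-0.19 -0.05 -0.06] turn 0.1 pos [ 0.5219 -0.14    0.0865] ang 73.59 F [ 0.31  6.42 -3.35] w 0.0386 t 11.6 q [ 0.    0.49  0.22  1.96 -0.16  0.71  1.61]
```

View pics/s6c.png

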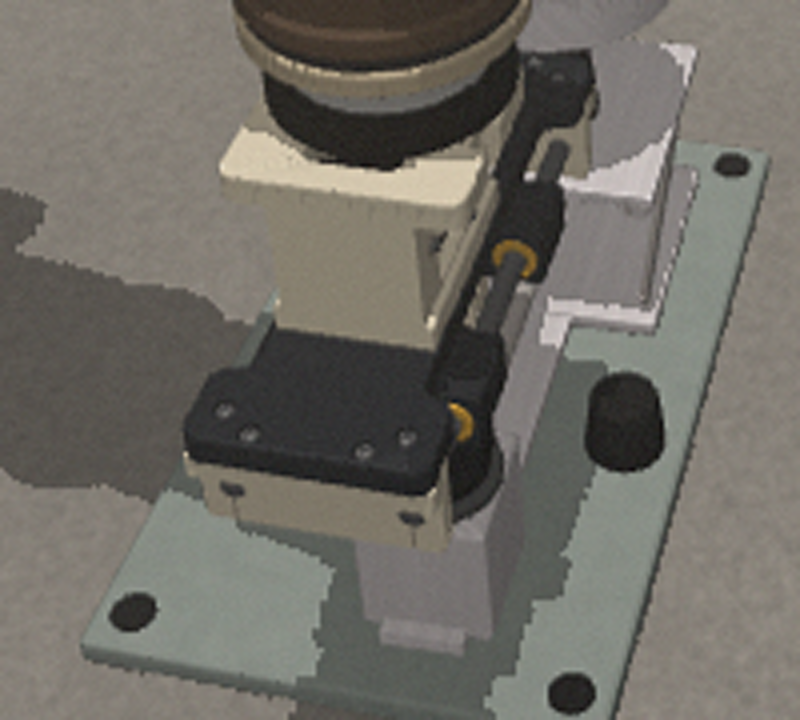

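Closing stalled at 38.6 mm, which matches the 40 mm disc. So the knob stands higher than I estimated. I'll open, rise 10 mm and close again.

```bash
python3 -m crank '[[0,0,0,0,-0.2],[0,0,0,0,0.2],[0,0,0,0,0.2],[0,-0.5,0,0,0.2],[0,-1,0,0,0.2],[0,-1,0,0,0.2],[0,-1,0,0,0.2],[0,-1,0,0,0.2],[0,-1,0,0,0.2],[0,-1,0,0,0.2]]'; python3 go.py .522 -.142 .097 73.5

```

```text
time_s: 12.65
tool_pos: [0.5218, -0.1424, 0.0966]
tool_rot: [0.567, -0.567, -0.423, 0.423]
contact_force: [-0.5, 0.4, -0.2]
width: 0.0555
shift cm [ 0.04 -0.04 -0.  ] turn -0.0 pos [ 0.5218 -0.1424  0.0966] ang 73.47 F [-0.5   0.36 -0.24] w 0.0555 t 12.65 q [-0.    0.47  0.23  1.95 -0.16  0.73  1.6 ]
```

```bash
python3 -m crank '[[0,0,0,0,-0.2],[0,0,0,0,-0.5],[0,0,0,0,-0.8],[0,0,0,0,-1],[0,0,0,0,-1],[0,0,0,0,-1],[0,0,0,0,-1],[0,0,0,0,-1],[0,0,0,0,-1],[0,0,0,0,-1]]'; python3 go.py .522 -.142 .097 73.5
python3 -c "
from h import *
print(r.state()['torque'])
grab('side','s7');crop('s7',150,180,320,320,4,'s7c')"
```

```text
time_s: 13.65
tool_pos: [0.5226, -0.1403, 0.0967]
tool_rot: [0.567, -0.566, -0.424, 0.423]
contact_force: [1.3, 6.3, 0.4]
width: 0.014
shift cm [-0.18 -0.03  0.01] turn 0.1 pos [ 0.5226 -0.1403  0.0967] ang 73.58 F [1.31 6.32 0.39] w 0.014 t 13.65 q [-0.    0.47  0.23  1.95 -0.16  0.73  1.6 ]
[ 1.38762843 -0.36605289  0.03390756]
```

View pics/s7c.png

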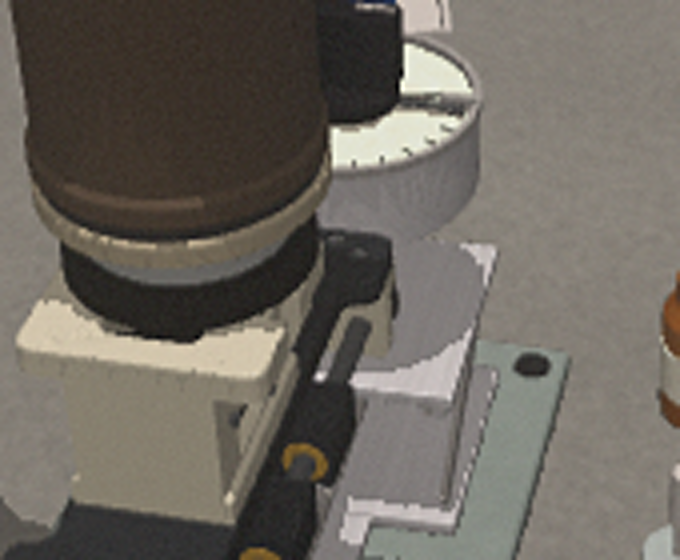

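The bar is gripped at 14 mm and the knob's axis lies about 2 mm further along +y. I'll re-centre the command and turn clockwise.

```bash
python3 -m crank '[[0.1,0,0,0,-1],[0.2,0,0,2,-1],[0.2,0,0,6,-1],[0.2,0,0,11,-1],[0.2,0,0,16,-1],[0.2,0,0,21,-1],[0.2,0,0,26,-1],[0.2,0,0,31,-1],[0.2,0,0,34,-1],[0.2,0,0,35,-1]]'; python3 go.py .522 -.14 .097 73.5
python3 -c "
from h import *
print(r.state()['torque'])
grab('side','s8');crop('s8',150,180,320,320,4,'s8c')
grab('top','t8');crop('t8',260,190,410,300,5,'t8c')"
```

```text
time_s: 14.7
tool_pos: [0.5224, -0.1404, 0.0967]
tool_rot: [-0.668, 0.668, 0.233, -0.233]
contact_force: [-0.6, 1.4, 1.2]
width: 0.0138
shift cm [-0.01 -0.03  0.06] turn -35.1 pos [ 0.5224 -0.1404  0.0967] ang 38.42 F [-0.56  1.37  1.23] w 0.0138 t 14.7 q [-0.13  0.49  0.4   1.96 -0.27  0.74  1.1 ]
[0.11158762 0.10964711 0.14668791]
```

View pics/s8c.png

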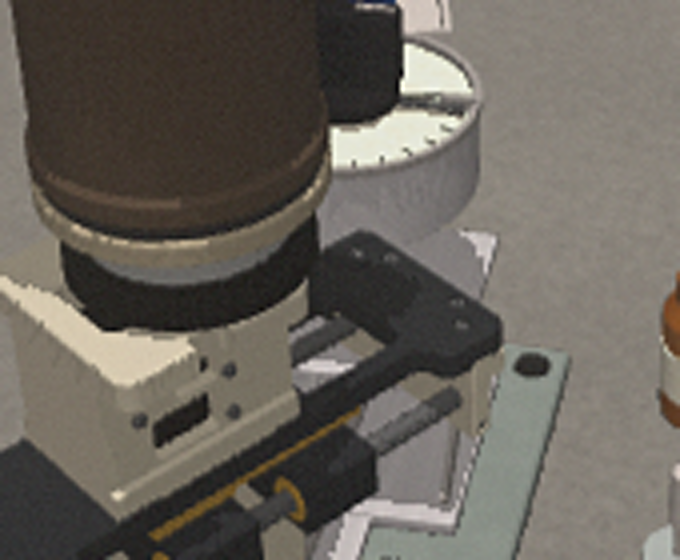

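View pics/t8c.png

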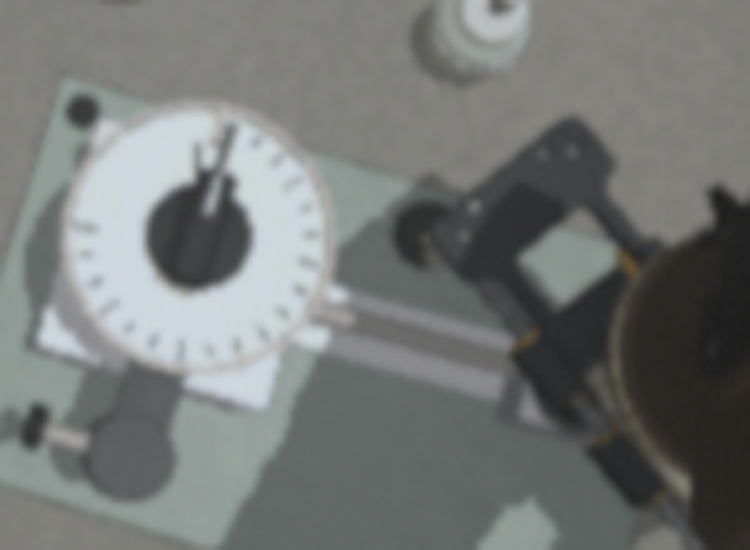

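The top picture shows the needle still at rest at (198,145) in the crop, with the pointer on the tab at (230,130). The dial stays visible, so I'll use the needle as the gauge. The platform is about 6.1 mm up.

```bash
cat > look.py <<'E'
import sys
from h import *
f=sys.argv[1]
grab('top',f);crop(f,270,200,330,250,12,f+'c')
s=r.state();print('tau',s['torque'].round(3),'F',s['contact_force'].round(2))
E
python3 -c "
from h import *
crop('t8',270,200,330,250,12,'t8d')"
python3 -m crank '[[0,0,0,1,-1],[0,0,0,2.5,-1],[0,0,0,4,-1],[0,0,0,5.5,-1],[0,0,0,7,-1],[0,0,0,8.5,-1],[0,0,0,9,-1],[0,0,0,9,-1],[0,0,0,9,-1],[0,0,0,9,-1]]'; python3 go.py .522 -.14 .097 73.5
python3 look.py t9
```

```text
time_s: 15.8
tool_pos: [0.5224, -0.1405, 0.0967]
tool_rot: [0.684, -0.684, -0.18, 0.18]
contact_force: [-2.9, 1.0, 3.7]
width: 0.0138
shift cm [-0.01 -0.03  0.06] turn -44.0 pos [ 0.5224 -0.1405  0.0967] ang 29.47 F [-2.95  0.98  3.73] w 0.0138 t 15.8 q [-0.16  0.49  0.44  1.97 -0.3   0.75  0.98]
tau [0.113 0.671 0.078] F [-2.51  0.78  3.41]
```

View pics/t8d.png

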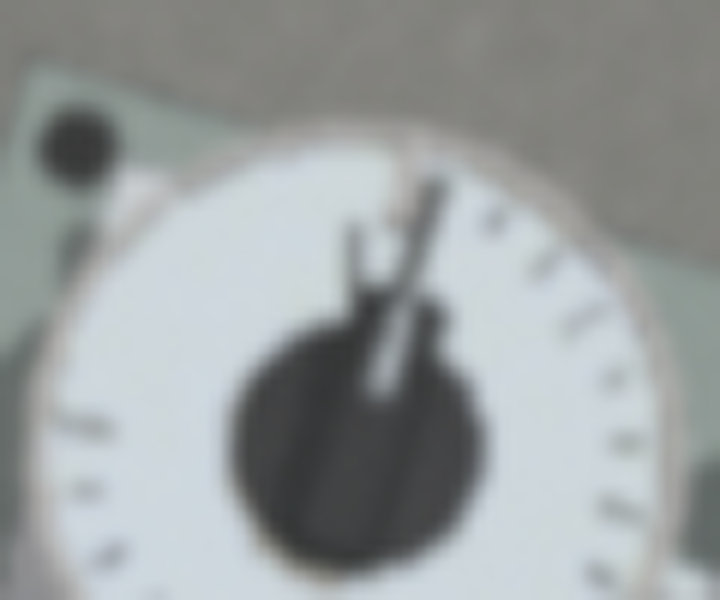

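View pics/t9c.png

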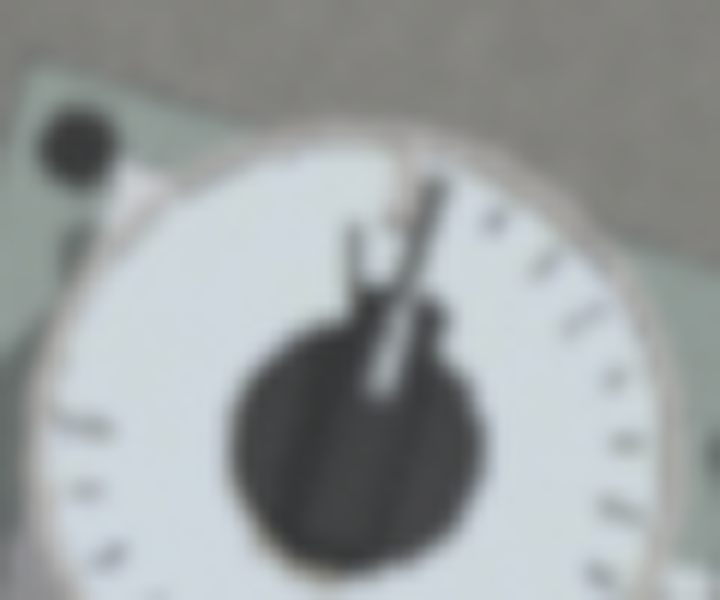

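The needle tip is unchanged at (355,228). I'll advance in 6° steps, about 1 mm each.

```bash
python3 -m crank '[[0,0,0,1,-1],[0,0,0,2,-1],[0,0,0,3,-1],[0,0,0,4,-1],[0,0,0,5,-1],[0,0,0,6,-1],[0,0,0,6,-1],[0,0,0,6,-1],[0,0,0,6,-1],[0,0,0,6,-1]]'; python3 look.py t10
```

```text
time_s: 16.85
tool_pos: [0.5224, -0.1405, 0.0967]
tool_rot: [0.692, -0.692, -0.143, 0.144]
contact_force: [-3.7, 0.4, 4.5]
width: 0.0139
tau [0.097 0.947 0.085] F [-3.19 -0.56  4.95]
```

View pics/t10c.png

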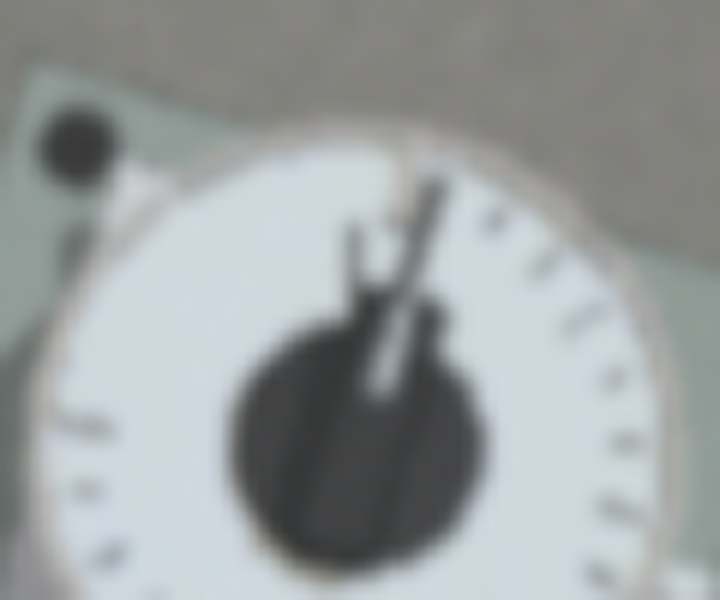

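Unchanged, with the platform about 8.7 mm up. Continuing.

```bash
cat >> look.py <<'E'
a=load('t9')['img'].astype(int);b=load(f)['img'].astype(int)
d=np.abs(a-b).sum(2)[212:232,290:312];print('needle roi diff max',d.max(),'mean',d.mean().round(1))
E
python3 -m crank '[[0,0,0,1,-1],[0,0,0,2,-1],[0,0,0,3,-1],[0,0,0,4,-1],[0,0,0,5,-1],[0,0,0,6,-1],[0,0,0,6,-1],[0,0,0,6,-1],[0,0,0,6,-1],[0,0,0,6,-1]]'; python3 look.py t11
```

```text
time_s: 17.9
tool_pos: [0.5223, -0.1406, 0.0967]
tool_rot: [0.699, -0.699, -0.107, 0.107]
contact_force: [-4.9, 0.2, 4.9]
width: 0.0138
tau [0.025 1.035 0.12 ] F [-4.07 -0.06  5.06]
needle roi diff max 7 mean 1.8
```

View pics/t11c.png

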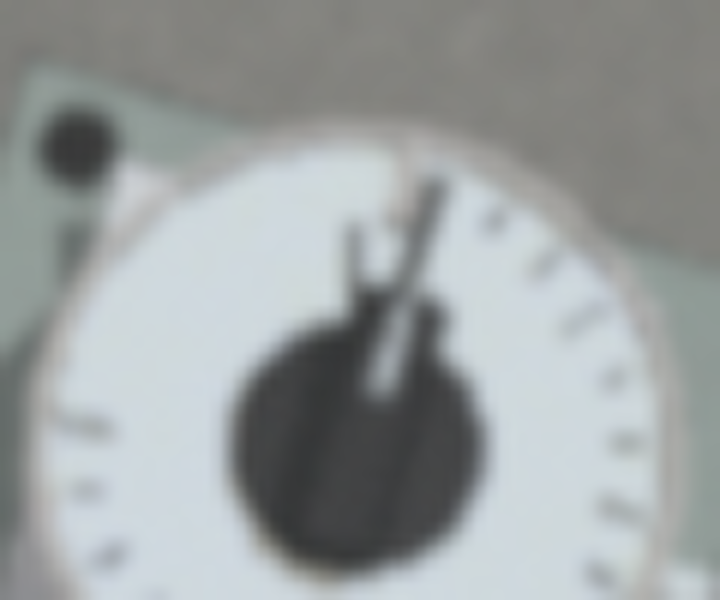

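Still at rest at 9.8 mm (numeric difference nil). I'll continue and also relax the side force.

```bash
python3 -m crank '[[-0.05,0,0,1,-1],[-0.1,0,0,2,-1],[-0.1,0,0,3,-1],[-0.1,0,0,4,-1],[-0.1,0,0,5,-1],[-0.1,0,0,6,-1],[-0.1,0,0,6,-1],[-0.1,0,0,6,-1],[-0.1,0,0,6,-1],[-0.1,0,0,6,-1]]'; python3 look.py t12

```

```text
time_s: 18.95
tool_pos: [0.5221, -0.1406, 0.0968]
tool_rot: [-0.704, 0.704, 0.071, -0.07]
contact_force: [4.3, 3.1, -2.6]
width: 0.0135
tau [ 0.433 -0.986  0.037] F [ 4.71  2.33 -3.59]
needle roi diff max 108 mean 5.8
```

View pics/t12c.png

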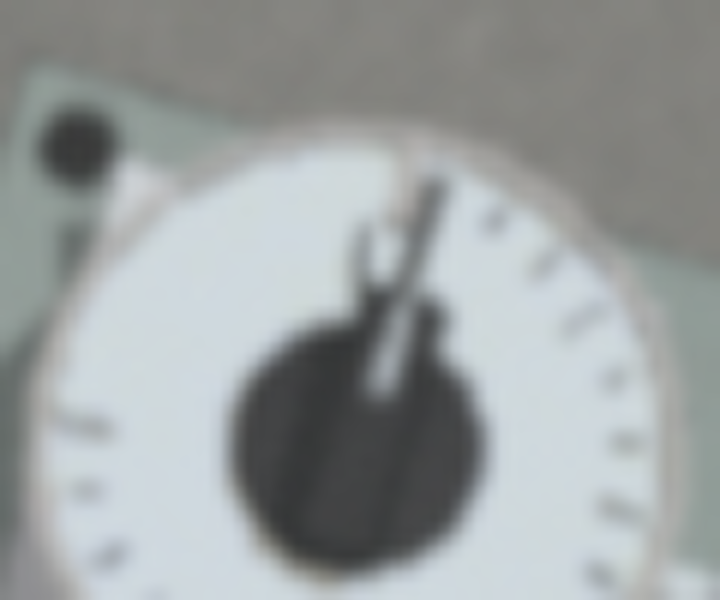

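The needle moved: its tip went from x≈355 to x≈370, about 0.07 rad or 0.7 mm of lift, so the stopper touches. I'll add 2° for margin, then release.

```bash
python3 -m crank '[[0,0,0,0.5,-1],[0.03,0,0,1,-1],[0.05,0,0,1.5,-1],[0.05,0,0,2,-1],[0.05,0,0,2,-1],[0.05,0,0,2,-1],[0.05,0,0,2,-1],[0.05,0,0,2,-1],[0.05,0,0,2,-1],[0.05,0,0,2,-1]]'; python3 look.py t13
python3 -m crank '[[0,0,0,0,-0.7],[0,0,0,0,-0.4],[0,0,0,0,-0.1],[0,0,0,0,0.2],[0,0,0,0,0.4],[0,0,0,0,0.4],[0,0,0,0,0.4],[0,-1,0,0,0.4],[0,-2.5,0,0,0.4],[0,-4,0,0,0.4]]';python3 look.py t14
```

```text
time_s: 20.0
tool_pos: [0.5221, -0.1406, 0.0968]
tool_rot: [0.705, -0.705, -0.058, 0.058]
contact_force: [2.6, 3.3, -0.3]
width: 0.014
tau [ 0.631 -0.665  0.168] F [3.99 2.74 0.01]
needle roi diff max 166 mean 9.9
time_s: 21.05
tool_pos: [0.522, -0.1408, 0.1377]
tool_rot: [-0.705, 0.705, 0.058, -0.058]
contact_force: [0.0, 0.5, 0.5]
width: 0.0643
tau [-0.082 -0.039 -0.037] F [0.99 0.18 1.9 ]
needle roi diff max 166 mean 10.8
```

View pics/t14c.png

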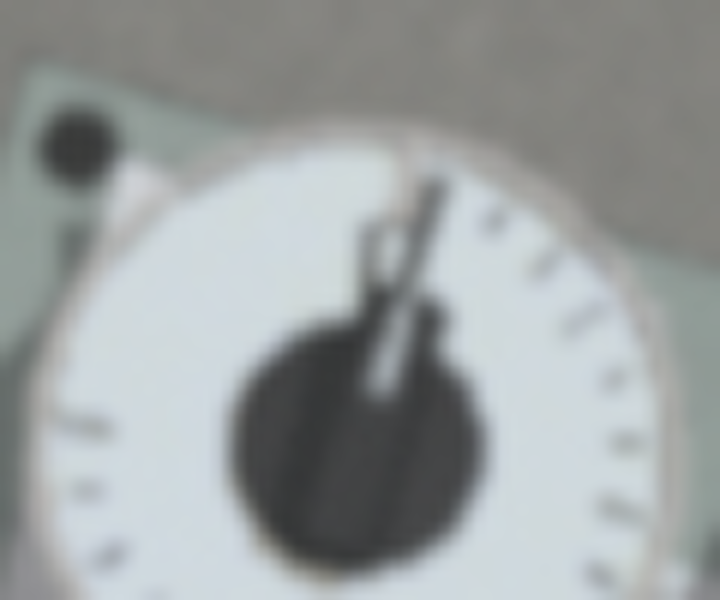

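Released, and the needle holds at about (377,228), which is 1 to 1.2 mm of lift. I'll lift clear and do a last check.

```bash
python3 -m crank '[[0,-1.5,0,0,0.4],[0,-4,0,0,0.4],[0,-7,0,0,0.4],[0,-9,0,0,0.4],[0,-10,0,0,0.4],[0,-10,0,0,0.4],[0,-10,0,0,0.4],[0,-10,0,0,0.4],[0,-10,0,0,0.4],[0,-10,0,0,0.4]]';python3 look.py t15
python3 -c "
from h import *
grab('side','s15');crop('s15',150,170,360,370,3,'s15c')"
```

```text
time_s: 22.1
tool_pos: [0.5217, -0.1406, 0.2361]
tool_rot: [0.705, -0.705, -0.058, 0.059]
contact_force: [-0.5, -0.2, 0.1]
width: 0.064
tau [-0.086  0.048  0.024] F [ 0.07 -0.1  -0.54]
needle roi diff max 159 mean 11.3
```

View pics/s15c.png

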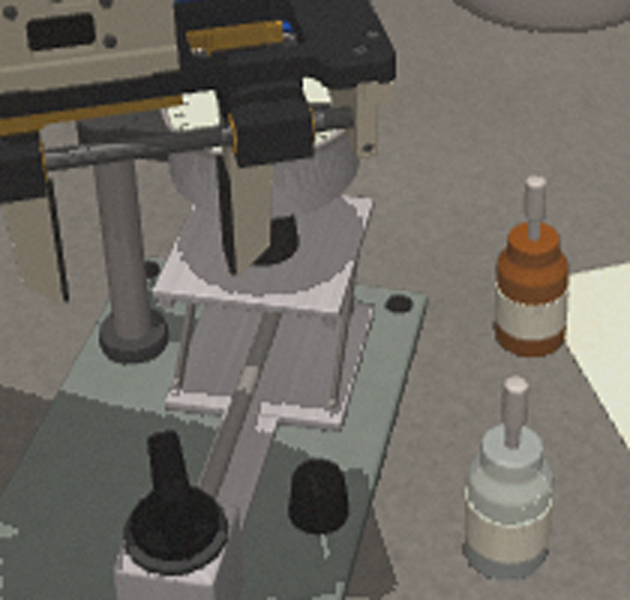

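View pics/t15c.png

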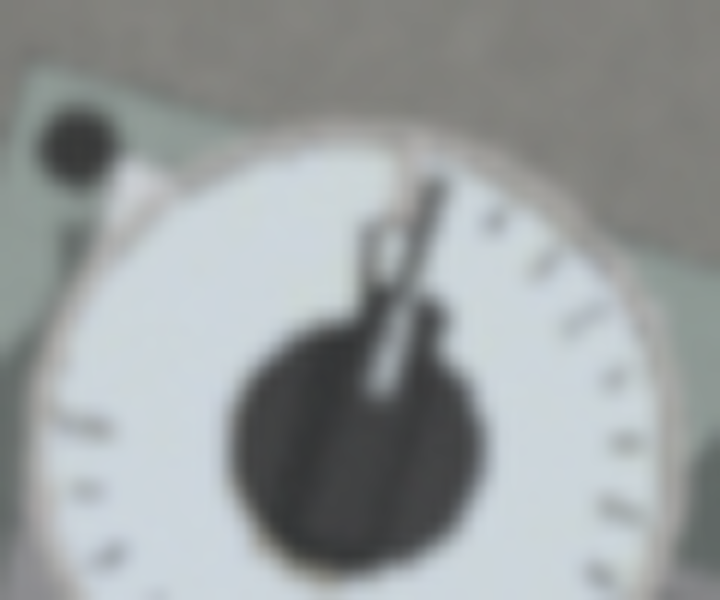

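The pictures show the knob turned and released. The stopper is upright under the gauge, the jars and spare have not moved, the pointer is on its stop, and the needle is steady. I'm handing it in.

```bash
python3 -c "
from h import *
print(ticket.sign_off())"
```

```text
the job is handed in; nothing more can be done
None
```

The job is handed in at about 22 s of the 72 s allowed. I got no verdict back, so what follows is from my own measurements.

- **Peak pointer:** I turned its knob anticlockwise about 98° until the wrist torque rose to about 0.9 N m and the bar slipped in the pads. A picture afterwards put the pointer at −17.3°. The gauge's x axis, taken from the column, is at −16.8°, so the pointer is within about 0.01 rad of zero. The steel tab itself reads about 6° further anticlockwise, at −10.9°. I took that as the pointer resting against the tab's side, but I could not check it another way.
- **Jack:** I turned the knob clockwise about 64°, roughly 11 mm of platform rise, watching the gauge needle from the top camera. The needle started to move between 56° and 62°. After release it held steady at about 0.1 rad, so the foot is lifted about 1 to 1.2 mm.
- **Surroundings:** In the last pictures the stopper looks upright under the gauge, and the jars and spare stopper have not visibly moved. The foot is hidden under the case, so contact is judged from the needle alone.
- **Mishap:** On the first try the fingers closed on the jack knob's disc instead of its bar, at about 6 to 7 N. I opened, rose 10 mm and gripped again.

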